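Rock a stuck knob off its spindle

TASK

The larger of the two knobs on the bench control unit is stuck on its spindle and has to come off for cleaning. Twist it an eighth of a turn to either side, back to where it pointed, and an eighth of a turn once more (either side), easing it upward as you twist this last time, until it comes off the spindle. Stand it upright, right way up, in the steel parts tray, and leave the small knob on its spindle.

Things in the scene. Friction and masses are not known exactly. Their poses are not given: they have to be found in the camera images.
- large_knob_center (a point): Centre (half-way up) of the larger knob: round, black, ribbed, 36 mm across, 40 mm tall, 40 g, aluminium disc and raised pointer on top. z up; x points away from the pointer and at the start is parallel to the unit's x. Seated, this point is 83 mm above the unit's underside and the lower edge 3 mm above its top. Grip the upper half, so that the fingertips clear the unit. Free once raised 20 mm.
- small_knob_center (a point): Centre of the smaller knob, which must stay: same make, black, 24 mm across, 34 mm tall, on the unit's other spindle, 110 mm from the larger (either may be left or right). Seated, it is 80 mm above the unit's underside.
- control_unit: Control unit: fixed white casing, 130 (x) by 210 (y) by 60 mm high. Origin at the centre of its underside; x to its rear (display in front), z up. Two upright fixed 20 mm spindles at x = 0, y = 55 and -55 mm, so fingers have room on a knob's x sides. Springs in them grip the knobs over the first 13 mm: pulling one off takes about 8 to 15 N.
- tray_floor (a point): Centre of the inner floor of the fixed, empty steel parts tray, 3 mm above the worktop. The tray is 130 mm (x) by 160 mm (y) outside, walls 3 mm thick, with a rounded rim 20 mm above the worktop. z up.
There are look-alikes about, which are no part of the job. Leave any purple look-alike of the part that bears large_knob_center alone.

How it is judged (in metres and radians):
On the way, in this order (a step that is already met when the one before it is completed fails the run):
1. the large knob, still on its spindle, is twisted an eighth of a turn to either side (at least 25 degrees) (angle between the x axis of large_knob_center and the x axis of control_unit, either way round above 0.44 rad and z of large_knob_center in the frame of control_unit below 0.1 m).
2. still on its spindle, it is turned back to within 14 degrees of where it pointed (angle between the x axis of large_knob_center and the x axis of control_unit, either way round below 0.25 rad and z of large_knob_center in the frame of control_unit below 0.1 m).
3. it is twisted out again to either side (at least 25 degrees) and drawn 2 to 17 mm up the spindle (all of step 1 and z of large_knob_center in the frame of control_unit above 0.085 m).
At the end, for the whole second after the job is handed in: The large knob stands the right way up on the floor of the tray (upright within 10 degrees, wholly inside the walls, its centre 14 to 26 mm above the tray floor), at rest and released; the small knob is still seated (within 6 mm of where it was) (x of large_knob_center in the frame of tray_floor between -0.048 and 0.048 m and y of large_knob_center in the frame of tray_floor between -0.063 and 0.063 m and z of large_knob_center in the frame of tray_floor between 0.014 and 0.026 m and angle between large_knob_center's own z axis and vertical below 0.17 rad and linear speed of large_knob below 0.02 m/s and distance of small_knob_center from where it was at the start of the episode below 0.006 m); the robot touches nothing.
It fails at once if the small knob is pulled up or pushed aside by more than 10 mm (distance of small_knob_center from where it was at the start of the episode above 0.01 m).
It also fails if it takes over 42 s, if anything falls off the work surface, if the arm or the gripper's body presses on something with over 40 N, if the wrist force passes 120 N, or if a joint passes its speed limit or range.

ROBOT

A 6-joint arm with a two-finger parallel gripper is mounted at the origin on a cart in front of the work surface, level with it; the furniture and walls round the work are solid. World frame = base frame: x ahead of the robot, y to its left, z up, the work surface at z = 0. Lengths are in mm, angles in rad, forces in N, time in s.
With the tool pointing down it reaches from about 350 to 875 mm from the base axis. Payload 4.2 kg.
Tool frame: the origin (TCP) lies on the centre line of the jaws, within the pads' length; the fingertips stand 25 mm ahead of it and the grasp point (between the pads) lies 6 mm ahead of it; z points along the fingers, y is the direction in which the jaws open and shut (so a half turn about z gives the same grasp; the last joint's range is limited). The gripper opens to 85 mm and grips with 20 to 120 N. Pads are 22 mm wide; open, the fingers measure 114 mm over their backs; the gripper's body (76 mm by 85 mm) begins 54 mm behind the grasp point. The pads swing forward as they close: fully open they stand 13 mm farther back than shut.
Start: joints at [1.534, 0.385, 0.008, 0, -1.194, -0.259], TCP at [182.158, 597.844, 256.312] pointing down, gripper open.
Joint ranges: [-3.14, 3.14], [-1.21, 2.06], [-1.07, 1.41], [-3.16, 2.05], [-2.99, -0.16], [-3.1, 3.1]. Speed limits (rad/s): [2.79, 2.79, 3.14, 3.14, 3.14, 3.14].

INTERFACE

Orientations are given as a unit quaternion [x, y, z, w].
In Python, from bench import arm gives the robot as it stands.
- The arm moves only by the tool drive_tool, never from a script. Its argument "plan" is a list of rows, each a list of 2 entries, a list of its own where there are three numbers: the shift along the tool's x, y, z in m, then the turn about the tool's z in degrees. A call has 1 to 12 rows; each row shifts and turns the commanded pose from where the row before left it, along the tool's axes as they then stand; what a row does not reach is not made up. A row lasts 1/8 s, in which the tool goes at most 62.5 mm and 10.7 degrees, less where a joint would pass 70% of its speed; a pose out of reach is approached as far as the arm can. A call with a gripper value outside its range is refused whole. "fingers" is the closure, from -1 (fully open) to 1 (shut), so that 0 is half open, set as the call begins (left out, the last holds). The fingers move at their own pace and stop on an object; the grip force is fixed at half the most. Time passes only in rows, so rows that do not move let the fingers close. It gives the time, the measured TCP pose, the force and the opening at its end, in the units of the state.
- arm.read_state(): the state, without advancing time (a new reading comes with each control period).
- arm.get_image(name): name is "scene" or "top"; returns a dict with "image" (384x512x3 uint8, red, green, blue), "K" (3x3 intrinsics, pixels), "dist" ([k1, k2, p1, p2, k3] as OpenCV has them; the pictures are not rectified), "R" (3x3) and "t" (3): a world point X has camera coordinates R X + t. Camera axes: x right, y down, z forward; pixel columns grow to the right and rows downward; lengths in mm; the calibration is good to about 2 mm. A picture is of the moment at which its call begins. There is no depth.
- arm.job_done(): hands the job in, once; it reports no verdict.
The state is a dict: "clock": time; "joints": joint angles; "joint_vel": joint speeds; "joint_efforts": joint torques, N m; "position": TCP position; "ee_rot": TCP orientation; "contact_force": force on the tool from outside, world axes, zero at the start; "wrist_torque": the same for the moment, N m; "gripper_width": finger opening in mm.
Only numpy, scipy, OpenCV 4.12 (cv2) and the standard library are available. Lean on these libraries where they do the work, as an engineer would, in place of code of your own. Each camera call takes 0.05 s, during which the arm holds its last target.

## Working session

There is one attempt and no reset: what is moved stays moved. The work goes in short steps, Python scripts to look and compute and a tool call to move; the robot and the scene stay as the last step left them, time stands still between calls to the robot, and variables do not carry over. Pictures are saved under pics/ and viewed, and the job is handed in when it is done.

Besides the shell and the picture viewer there is one more tool, called after "Call:" as name([rows], argument=value, ...), one row to a line, values as JSON. drive_tool: Moves the arm, as the interface text tells. Its arguments: {"type":"object","properties":{"plan":{"type":"array"},"fingers":{"type":"number"}},"required":["plan"]}

```bash
mkdir -p pics; ls; python3 - <<'E'
from bench import arm
import cv2,numpy as np,pickle
s=arm.read_state()
for k,v in s.items(): print(k,np.round(v,3) if not isinstance(v,dict) else v)
d={}
for n in("scene","top"):
    i=arm.get_image(n); d[n]=i
    print(n,np.round(i["K"],1).tolist(),np.round(i["dist"],3),np.round(i["R"],3).tolist(),np.round(i["t"],1))
    cv2.imwrite(f"pics/{n}0.png",i["image"][:,:,::-1])
pickle.dump(d,open("im0.pkl","wb"))
E
```

```text
pics
clock 0.0
joints [ 1.534  0.386  0.007 -0.    -1.194 -0.259]
joint_vel [ 0.     0.     0.001  0.    -0.002 -0.   ]
joint_efforts [ 0.0000e+00 -3.9229e+01  1.8840e+01  4.1860e+00 -5.0000e-03 -0.0000e+00]
position [182.036 597.362 255.243]
ee_rot [ 0.989 -0.147 -0.     0.001]
contact_force [ 0.23  -0.823 -0.589]
wrist_torque [-0.041  0.023 -0.093]
gripper_width 85.162
scene [[402.8, 0.0, 250.3], [0.0, 402.8, 184.6], [0.0, 0.0, 1.0]] [0.001 0.    0.    0.    0.   ] [[0.642, -0.766, -0.022], [-0.529, -0.422, -0.737], [0.555, 0.484, -0.676]] [-248.4  291.  1001.2]
top [[419.9, 0.0, 255.6], [0.0, 419.9, 199.6], [0.0, 0.0, 1.0]] [-0.061  0.     0.     0.     0.   ] [[0.028, -1.0, -0.0], [-0.982, -0.027, -0.188], [0.188, 0.006, -0.982]] [  16.8  427.1 1200. ]
```

View pics/scene0.png

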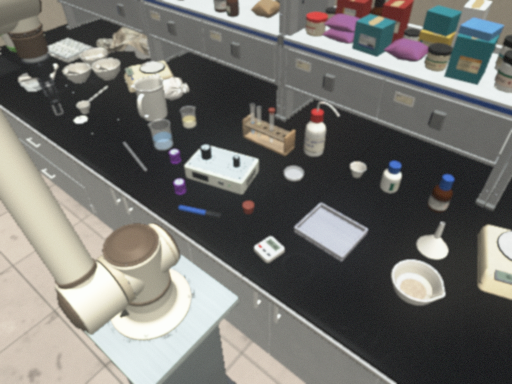

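View pics/top0.png

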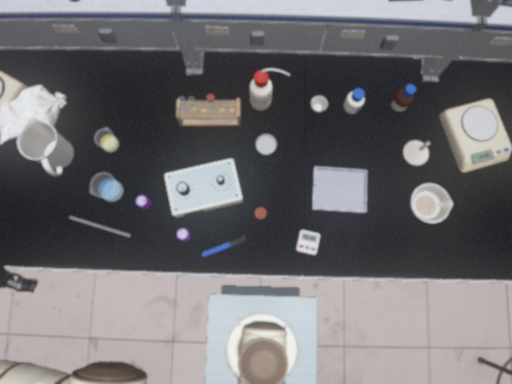

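The scene view shows the unit at about (222,168), with knobs at (206,153) and (236,161). In the top view the unit is at (203,187), with knobs at (183,188) and (221,181), and the tray is at (340,189). Purple look-alikes are at top-view (142,201) and (183,234). Next I'll take a close crop.

```bash
python3 - <<'E'
import cv2,numpy as np,pickle
d=pickle.load(open("im0.pkl","rb"))
a=d["top"]["image"][150:225,155:255,::-1]; b=d["scene"]["image"][135:200,170:270,::-1]
c=d["top"]["image"][155:225,295:385,::-1]
cv2.imwrite("pics/crop1.png",np.vstack([cv2.resize(a,(560,340),interpolation=2)[:,:],cv2.resize(b,(560,260),interpolation=2)]))
cv2.imwrite("pics/crop2.png",cv2.resize(c,None,fx=6,fy=6,interpolation=2))
E
```

```text
(no output)
```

View pics/crop1.png

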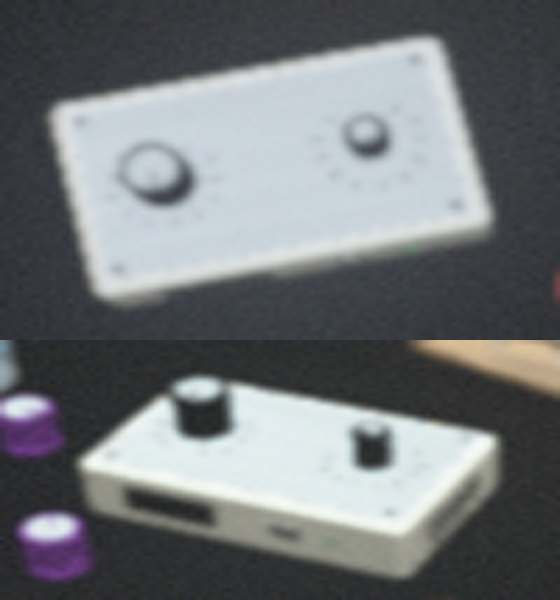

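View pics/crop2.png

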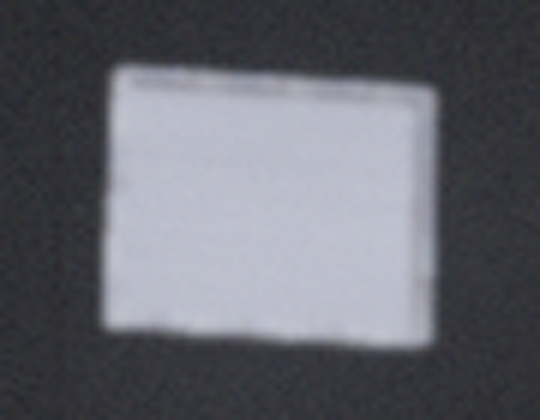

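The crop shows that the left knob (top 183,188; scene 206,153) is clearly larger than the right one (top 221,180; scene 236,161). Both are black. The purple ones standing on the worktop at top (142,201) and (183,234) are look-alikes, so I choose the left knob. Now I'll measure.

```bash
cat > h.py <<'E'
import cv2,numpy as np
def ray(im,uv,z):
    p=cv2.undistortPoints(np.array(uv,float).reshape(-1,1,2),im["K"],np.array(im["dist"],float)).reshape(-1,2)
    R=np.array(im["R"]);t=np.array(im["t"]).ravel()
    C=-R.T@t; D=np.c_[p,np.ones(len(p))]@R
    return C+D*((z-C[2])/D[:,2])[:,None]
def proj(im,X):
    return cv2.projectPoints(np.array(X,float).reshape(-1,1,3),cv2.Rodrigues(np.array(im["R"]))[0],np.array(im["t"],float),im["K"],np.array(im["dist"],float))[0].reshape(-1,2)
E
python3 - <<'E'
import pickle; from h import *
d=pickle.load(open("im0.pkl","rb")); im=d["top"]
g=cv2.cvtColor(im["image"],cv2.COLOR_RGB2GRAY)
for nm,th,z,(x0,y0,x1,y1) in (("unit",165,60,(155,150,255,225)),("tray",100,18,(295,155,385,225))):
    m=np.zeros_like(g); m[y0:y1,x0:x1]=(g[y0:y1,x0:x1]>th)*255
    c=max(cv2.findContours(m,0,1)[0],key=cv2.contourArea).reshape(-1,2)
    P=ray(im,c,z)
    h=cv2.convexHull(P[:,:2].astype(np.float32)); r=cv2.minAreaRect(h)
    print(nm,r); print(np.round(cv2.boxPoints(r)))
    if nm=="unit":
        hull=np.zeros_like(g); cv2.fillPoly(hull,[cv2.convexHull(c)],255)
        k=((g<115)&(cv2.erode(hull,np.ones((9,9)))>0)).astype(np.uint8)
        n,l,s,ce=cv2.connectedComponentsWithStats(k)
        for i in range(1,n):
            if s[i,4]>8: print(s[i],ce[i])
# knob hulls in scene
si=d["scene"]; gs=cv2.cvtColor(si["image"],cv2.COLOR_RGB2GRAY)
print(gs[138:172:1,196:250:2])
E
```

```text
unit ((458.23138427734375, 184.49176025390625), (130.6084747314453, 209.6769561767578), 14.952468872070312)
[[368. 269.]
 [422.  66.]
 [548. 100.]
 [494. 303.]]
[218 180   6   4  14] [221.         181.92857143]
[181 188   8   7  31] [185.19354839 191.77419355]
tray ((471.31591796875, -225.05996704101562), (167.94947814941406, 138.00445556640625), 87.5705795288086)
[[ 399. -306.]
 [ 537. -312.]
 [ 544. -144.]
 [ 406. -138.]]
[[ 47  47  46  46  45  50  46  42  50  48  47  48  47  46  46  49  49  48
   47  51  48  44  49  49  61  90 121]
 [ 42  43  45  46  49  44  48  45  46  45  44  44  47  45  50  49  48  47
   47  48  46  47  50  51  49  65  87]
 [ 45  48  45  50  44  47  46  46  49  47  49  46  48  51  48  47  50  46
   49  47  47  48  53  46  48  50  62]
 [ 48  46  49  46  47  48  45  44  52  44  48  50  50  44  52  45  46  50
   48  48  45  51  46  44  50  52  52]
 [ 52  47  43  44  41  48  51  47  48  51  49  47  49  49  46  52  49  49
   50  45  50  48  49  45  46  48  47]
 [ 44  46  45  47  66  70  57  50  47  48  48  46  49  51  45  49  50  52
   47  49  50  50  53  50  47  48
[... 2470 characters left out ...]
 185 229 224 227 229]
 [235 234 233 232 233 234 235 233 234 234 234 234 232 233 233 230 224 233
  219 116  81 115 203 228 219 221 231]
 [238 239 236 234 232 231 232 233 234 233 233 232 232 233 232 229 220 233
  228 181 149 182 225 227 221 225 233]
 [243 245 242 236 230 232 233 232 230 233 234 235 233 233 234 230 228 227
  233 223 214 221 230 226 220 230 235]
 [237 244 245 241 233 233 233 233 234 232 234 232 235 232 235 233 231 223
  230 231 233 230 227 228 226 231 239]
 [206 230 241 243 242 238 240 236 232 234 233 232 233 234 234 234 233 229
  230 230 231 231 220 227 231 233 243]
 [154 184 214 232 242 243 245 242 239 231 233 232 232 232 233 233 234 233
  231 230 228 228 223 228 231 232 244]]
```

```bash
cat >> h.py <<'E'
from scipy.spatial.transform import Rotation as Ro
def togo(s,target,jaw_deg=None):
    R=Ro.from_quat(s["ee_rot"]).as_matrix(); d=np.array(target)-np.array(s["position"])
    jaw=np.degrees(np.arctan2(R[1,1],R[0,1]))
    print("pos",np.round(s["position"],1),"jaw yaw",round(jaw,1),"tilt",np.round(R[:,2],3),"tool shift mm",np.round(R.T@d,1), "t",s["clock"],"w",s["gripper_width"],"F",np.round(s["contact_force"],1),"T",np.round(s["wrist_torque"],2))
    if jaw_deg is not None:
        e=(jaw_deg-jaw+90)%180-90; print("tool z turn deg",round(-e,1))
E
python3 - <<'E'
import pickle; from h import *; from bench import arm
d=pickle.load(open("im0.pkl","rb"))
th=np.radians(14.95);c=np.array([458.2,184.5]);y=np.array([-np.sin(th),np.cos(th)])
L=c+55*y;S=c-55*y;print(L,S)
for n in d:
    print(n,np.round(proj(d[n],[[*L,103],[*L,63],[*S,97],[*S,63],[471.3,-225,3]]),1))
# top disc centroid for large & small (unit hypothesis): darkness extents
g=cv2.cvtColor(d["top"]["image"],cv2.COLOR_RGB2GRAY); print(g[180:198,174:192])
togo(arm.read_state(),[*L,200],15)
E
```

```text
[444.01131905 237.63832264] [472.38868095 131.36167736]
scene [[204.3 147.3]
 [205.5 157. ]
 [235.  157.3]
 [235.5 165.6]
 [329.5 231.6]]
top [[181.8 187.3]
 [184.1 190.3]
 [220.  179. ]
 [220.9 181.8]
 [338.7 189.8]]
[[211 212 210 211 209 205 202 200 200 203 206 209 211 210 210 211 210 211]
 [212 212 211 208 202 190 181 176 175 181 191 200 207 210 208 210 212 210]
 [212 211 209 201 184 168 164 168 168 167 173 178 193 199 202 207 210 210]
 [213 209 199 186 171 169 182 189 192 186 173 160 169 187 200 207 209 208]
 [211 204 185 172 173 189 198 204 206 201 192 171 154 165 190 203 209 206]
 [210 200 179 170 185 200 206 207 207 206 202 187 156 141 169 194 207 206]
 [208 198 177 176 193 203 207 207 206 206 205 195 163 124 138 176 200 205]
 [206 194 174 177 196 206 205 201 200 205 205 195 161 118 115 158 194 207]
 [201 186 164 172 193 205 204 196 190 197 200 188 153 106  95 141 186 203]
 [200 186 163 162 186 200 201 193 185 190 189 172 133  93  82 128 176 198]
 [205 197 178 162 168 184 189 184 174 173 165 138 103  76  78 128 177 200]
 [208 205 195 176 157 150 157 155 143 137 124  98  77  69  88 140 186 207]
 [205 204 202 193 168 135 117 111 102  92  86  74  63  73 110 163 198 208]
 [200 198 204 203 190 155 121  92  76  69  68  71  75 101 141 184 205 208]
 [204 205 207 209 203 186 160 129  99  85  85  90 114 145 176 198 208 209]
 [212 211 210 209 206 201 190 173 155 146 143 149 165 183 198 203 209 208]
 [212 214 210 206 204 206 207 200 195 192 190 192 196 203 206 203 204 207]
 [210 211 208 203 204 208 207 206 207 207 207 204 204 206 207 205 201 207]]
pos [182.  597.4 255.3] jaw yaw -107.0 tilt [-0.    -0.002 -1.   ] tool shift mm [355.5 267.6  55.9] t 0.1 w 85.4053168006937 F [-0.6  0.4  1. ] T [-0.    0.01  0.03]
tool z turn deg 58.0
```

Call:
drive_tool([
  [[0.036,0.027,0],0],
  [[0.036,0.027,0],0],
  [[0.036,0.027,0],0],
  [[0.036,0.027,0],0],
  [[0.036,0.027,0],0],
  [[0.036,0.027,0],0],
  [[0.036,0.027,0],0],
  [[0.036,0.027,0],0],
  [[0.036,0.027,0],0],
  [[0.032,0.024,0],0],
  [[0,0,0.02],10],
  [[0,0,0.03],10],
], fingers=-1)

```text
clock: 1.6
position: [445.5, 238.3, 206.2]
ee_rot: [0.947, -0.32, 0.0, -0.001]
contact_force: [-0.1, 0.0, -1.6]
gripper_width: 85.0
```

Call:
drive_tool([
  [[0,0,0],10],
  [[0,0,0],10],
  [[0,0,0],10],
  [[0,0,0],8],
  [[0,0,0],0],
])

```text
clock: 2.22
position: [444.7, 238.5, 206.0]
ee_rot: [0.794, -0.608, -0.0, 0.0]
contact_force: [0.5, 0.3, -0.2]
gripper_width: 85.5
```

```bash
python3 - <<'E'
from h import *; from bench import arm
togo(arm.read_state(),[445.5,237,101],15)
ims=[arm.get_image(n) for n in("scene","top")]
cv2.imwrite("pics/a1.png",np.vstack([cv2.resize(ims[0]["image"][90:210,140:300,::-1],(640,300),interpolation=2),cv2.resize(ims[1]["image"][130:250,120:280,::-1],(640,300),interpolation=2)]))
E
```

```text
pos [444.7 238.5 206. ] jaw yaw -164.9 tilt [-0.001 -0.001 -1.   ] tool shift mm [  1.6  -0.5 105. ] t 2.225 w 85.47148839346707 F [ 0.5  0.3 -0.2] T [-0.01  0.02 -0.02]
tool z turn deg 0.1
```

View pics/a1.png

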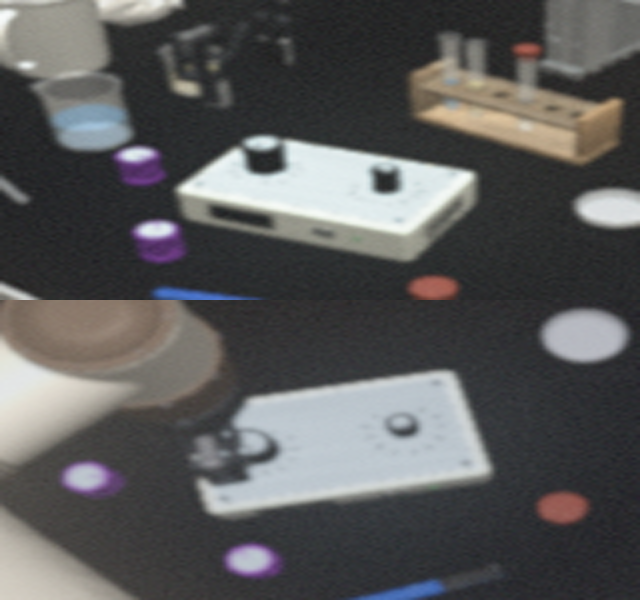

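The top view shows the gripper over the left knob at crop (255,445), with jaws straddling it along the unit's x. Descending now.

Call:
drive_tool([
  [[0.0015,0,0.03],0],
  [[0,0,0.03],0],
  [[0,0,0.025],0],
  [[0,0,0.015],0],
  [[0,0,0.005],0],
  [[0,0,0],0],
])

```text
clock: 3.08
position: [445.4, 237.3, 101.4]
ee_rot: [0.794, -0.608, 0.0, 0.0]
contact_force: [0.5, 0.3, 0.5]
gripper_width: 85.6
```

```bash
python3 - <<'E'
from h import *; from bench import arm
togo(arm.read_state(),[445.5,237,101],15)
ims=[arm.get_image(n) for n in("scene","top")]
cv2.imwrite("pics/a2.png",np.vstack([cv2.resize(ims[0]["image"][110:190,160:260,::-1],(480,300),interpolation=2),cv2.resize(ims[1]["image"][150:230,145:245,::-1],(480,300),interpolation=2)]))
E
```

```text
pos [445.4 237.3 101.4] jaw yaw -164.9 tilt [-0. -0. -1.] tool shift mm [ 0.3 -0.   0.4] t 3.075 w 85.5539383473613 F [0.5 0.3 0.5] T [-0.06  0.02 -0.01]
tool z turn deg 0.1
```

View pics/a2.png

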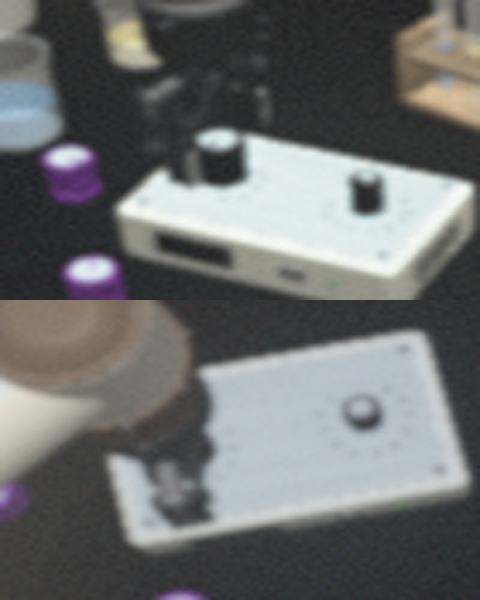

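The scene view shows the front finger at crop (187,165) beside the knob at (220,155), with the other finger behind it. The tips are clear of the unit. Closing.

Call:
drive_tool([
  [[0,0,0],0],
  [[0,0,0],0],
  [[0,0,0],0],
  [[0,0,0],0],
  [[0,0,0],0],
  [[0,0,0],0],
  [[0,0,0],0],
  [[0,0,0],0],
], fingers=1)

```text
clock: 4.18
position: [446.6, 238.0, 102.3]
ee_rot: [0.794, -0.608, 0.001, -0.002]
contact_force: [4.5, 0.6, 5.0]
gripper_width: 34.5
```

```bash
python3 - <<'E'
from h import *; from bench import arm
togo(arm.read_state(),[445.5,237,101],15)
ims=[arm.get_image(n) for n in("scene","top")]
cv2.imwrite("pics/a3.png",np.vstack([cv2.resize(ims[0]["image"][110:190,160:260,::-1],(480,300),interpolation=2),cv2.resize(ims[1]["image"][150:230,145:245,::-1],(480,300),interpolation=2)]))
E
```

```text
pos [446.6 238.  102.3] jaw yaw -164.9 tilt [ 0.003  0.002 -1.   ] tool shift mm [0.7 1.3 1.3] t 4.175 w 34.48288651691423 F [4.5 0.6 5. ] T [-0.14 -1.11 -0.03]
tool z turn deg 0.1
```

View pics/a3.png

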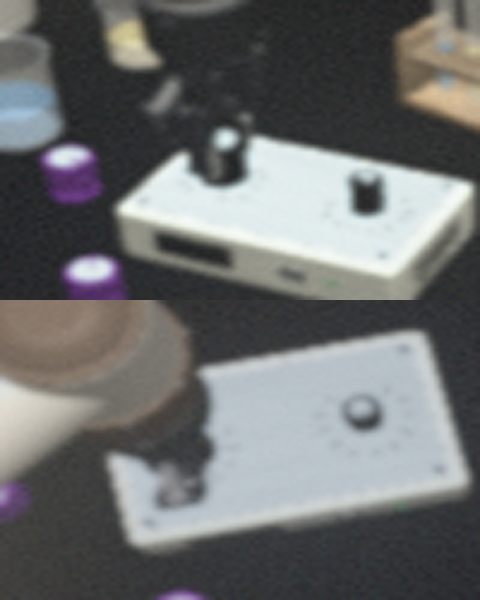

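The jaws hold the large knob at width 34.5, and the side force suggests its centre is about 1.5 mm further along +x. I'll recentre, then twist.

Call:
drive_tool([
  [[0,-0.0015,0],0],
  [[0,0,0],8],
  [[0,0,0],8],
  [[0,0,0],8],
  [[0,0,0],8],
  [[0,0,0],8],
  [[0,0,0],5],
  [[0,0,0],0],
  [[0,0,0],0],
])

```text
clock: 5.4
position: [446.6, 237.9, 102.3]
ee_rot: [-0.5, 0.866, 0.0, 0.0]
contact_force: [-1.1, -0.0, 10.2]
gripper_width: 34.8
```

```bash
python3 - <<'E'
from h import *; from bench import arm
togo(arm.read_state(),[445.5,237,101],-30)
ims=[arm.get_image(n) for n in("scene","top")]
cv2.imwrite("pics/a4.png",np.vstack([cv2.resize(ims[0]["image"][110:190,160:260,::-1],(480,300),interpolation=2),cv2.resize(ims[1]["image"][150:230,145:245,::-1],(480,300),interpolation=2)]))
E
```

```text
pos [446.6 237.9 102.3] jaw yaw 150.1 tilt [ 0.     0.001 -1.   ] tool shift mm [1.4 0.5 1.3] t 5.4 w 34.8080099134961 F [-1.1 -0.  10.2] T [ 0.12  0.27 -0.05]
tool z turn deg 0.1
```

View pics/a4.png

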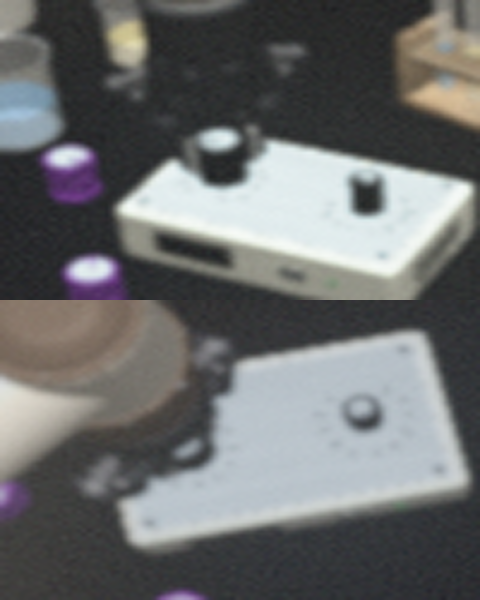

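```bash
python3 - <<'E'
from h import *; from bench import arm; import pickle
a=pickle.load(open("im0.pkl","rb"))["scene"]["image"][138:166,194:222,::-1]
b=np.mean([arm.get_image("scene")["image"].astype(float) for _ in range(4)],0).astype(np.uint8)[138:166,194:222,::-1]
cv2.imwrite("pics/a5.png",np.hstack([cv2.resize(q,(390,390),interpolation=2) for q in(a,b)]))
E
```

```text
(no output)
```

View pics/a5.png

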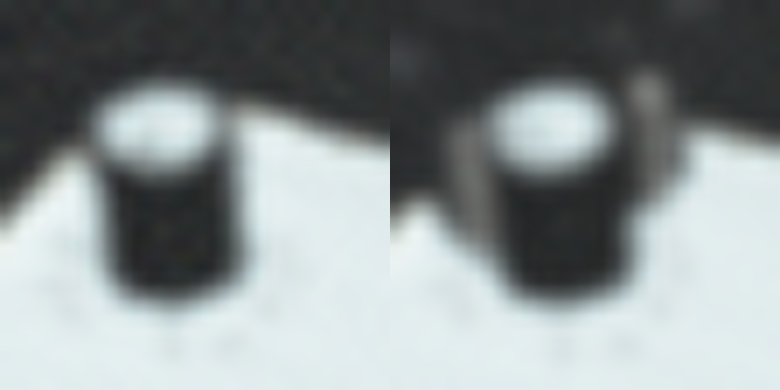

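The pointer mark moved from bottom centre (155,150) to the left (535,130 in the right half), so the knob turned with the jaws and stayed seated. Turning back.

Call:
drive_tool([
  [[0,0,0],-8],
  [[0,0,0],-8],
  [[0,0,0],-8],
  [[0,0,0],-8],
  [[0,0,0],-8],
  [[0,0,0],-5],
  [[0,0,0],0],
  [[0,0,0],0],
])

```text
clock: 6.7
position: [446.7, 237.9, 102.3]
ee_rot: [0.794, -0.608, 0.0, -0.0]
contact_force: [-1.7, 0.1, 9.0]
gripper_width: 34.5
```

```bash
python3 - <<'E'
from h import *; from bench import arm
togo(arm.read_state(),[446.6,238,101],15)
b=np.mean([arm.get_image("scene")["image"].astype(float) for _ in range(4)],0).astype(np.uint8)[138:166,194:222,::-1]
cv2.imwrite("pics/a6.png",cv2.resize(b,(390,390),interpolation=2))
E
```

```text
pos [446.7 237.9 102.3] jaw yaw -164.9 tilt [ 0.  0. -1.] tool shift mm [-0.2  0.1  1.3] t 6.7 w 34.4576054651693 F [-1.7  0.1  9. ] T [-0.08  0.13  0.  ]
tool z turn deg 0.1
```

View pics/a6.png

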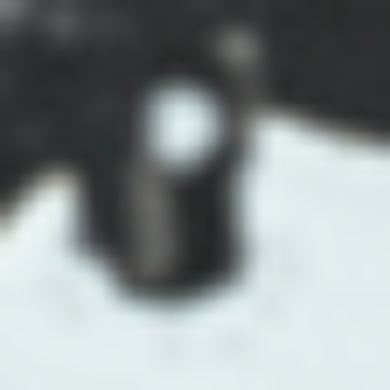

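The jaws are back at -164.9° and the front finger covers the knob again at (155,215), still seated. Now I'll twist again and ease it up.

Call:
drive_tool([
  [[0,0,-0.001],8],
  [[0,0,-0.001],8],
  [[0,0,-0.0015],8],
  [[0,0,-0.0015],8],
  [[0,0,-0.0015],8],
  [[0,0,-0.0015],5],
  [[0,0,-0.001],0],
  [[0,0,0],0],
  [[0,0,0],0],
])

```text
clock: 8.02
position: [446.0, 237.4, 109.3]
ee_rot: [-0.5, 0.866, 0.0, -0.001]
contact_force: [3.6, 3.0, -12.5]
gripper_width: 34.5
```

```bash
python3 - <<'E'
from h import *; from bench import arm
togo(arm.read_state(),[446.6,238,101],-30)
b=np.mean([arm.get_image("scene")["image"].astype(float) for _ in range(4)],0).astype(np.uint8)[138:166,194:222,::-1]
cv2.imwrite("pics/a7.png",cv2.resize(b,(390,390),interpolation=2))
E
```

```text
pos [446.  237.4 109.3] jaw yaw 150.1 tilt [-0.002 -0.    -1.   ] tool shift mm [-0.8 -0.2  8.3] t 8.025 w 34.53787053514156 F [  3.6   3.  -12.5] T [ 1.07 -0.85 -0.01]
tool z turn deg 0.1
```

View pics/a7.png

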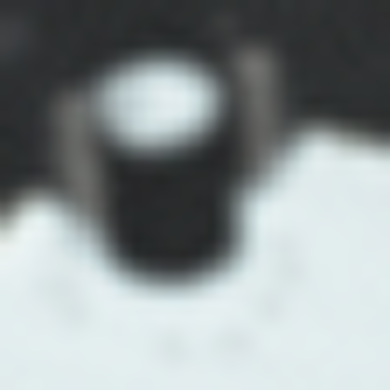

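The disc has risen from row 128 to row 100 (about 2 px, or 7 mm) and is turned 45°, so step 3 should be met. Continuing to lift.

Call:
drive_tool([
  [[0,0,-0.0015],0],
  [[0,0,-0.0015],0],
  [[0,0,-0.0015],0],
  [[0,0,-0.0015],0],
  [[0,0,-0.002],0],
  [[0,0,-0.003],0],
  [[0,0,-0.005],0],
  [[0,0,-0.01],0],
  [[0,0,-0.02],0],
  [[0,0,-0.03],0],
  [[0,0,0],0],
])

```text
clock: 9.6
position: [448.0, 238.5, 189.3]
ee_rot: [-0.501, 0.866, 0.0, 0.003]
contact_force: [0.2, 0.5, -0.5]
gripper_width: 34.6
```

```bash
python3 - <<'E'
from h import *; from bench import arm
togo(arm.read_state(),[471,-225,180],90)
im=arm.get_image("scene")
cv2.imwrite("pics/a8.png",cv2.resize(im["image"][90:190,150:270,::-1],(720,600),interpolation=2))
E
```

```text
pos [448.  238.5 189.3] jaw yaw 150.1 tilt [ 0.005  0.004 -1.   ] tool shift mm [ 390.3 -251.1    7.6] t 9.6 w 34.5781280501253 F [ 0.2  0.5 -0.5] T [-0.02  0.04  0.02]
tool z turn deg 60.1
```

View pics/a8.png

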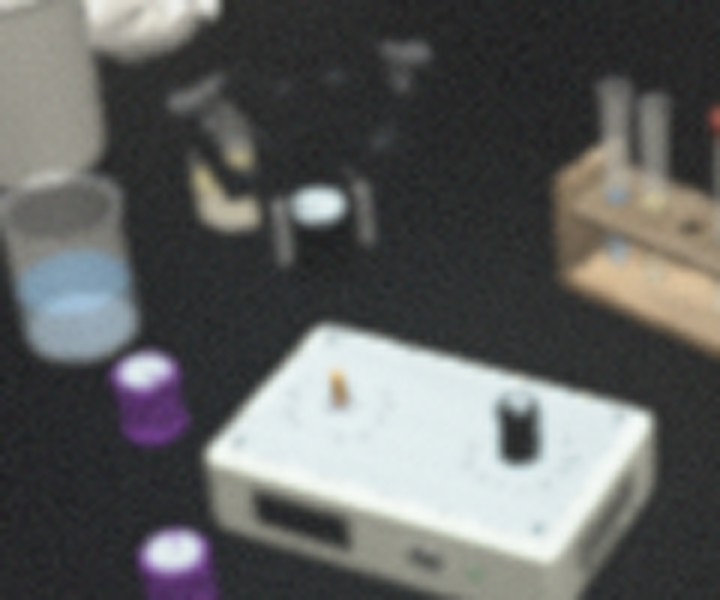

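The picture shows the brass spindle bare at (340,388), the knob in the jaws at (318,215) and the small knob still seated at (518,428). Carrying it to the tray.

Call:
drive_tool([
  [[0.025,-0.016,0],0],
  [[0.034,-0.022,0],0],
  [[0.034,-0.022,0],0],
  [[0.034,-0.022,0],0],
  [[0.034,-0.022,0],0],
  [[0.034,-0.022,0],0],
  [[0.034,-0.022,0],0],
  [[0.034,-0.022,0],0],
  [[0.034,-0.022,0],0],
  [[0.034,-0.022,0],0],
  [[0.034,-0.022,0],0],
  [[0.025,-0.016,0],0],
])

```text
clock: 11.15
position: [469.6, -227.6, 185.3]
ee_rot: [-0.5, 0.866, 0.001, -0.001]
contact_force: [0.0, -0.2, -0.1]
gripper_width: 35.0
```

Call:
drive_tool([
  [[0,0,0.01],9],
  [[0,0,0.02],9],
  [[0,0,0.02],9],
  [[0,0,0.02],9],
  [[0,0,0.01],9],
  [[0,0,0],9],
  [[0,0,0],6],
  [[0,0,0],0],
  [[0,0,0],0],
])

```text
clock: 12.28
position: [470.0, -226.1, 105.9]
ee_rot: [-0.001, 1.0, 0.0, -0.0]
contact_force: [-0.8, -0.3, 0.8]
gripper_width: 34.8
```

```bash
python3 - <<'E'
from h import *; from bench import arm
s=arm.read_state();togo(s,[471,-225,42.3],90);print(np.round(s["joints"],2))
ims=[arm.get_image(n) for n in("scene","top")]
cv2.imwrite("pics/a9.png",np.vstack([cv2.resize(ims[0]["image"][160:280,260:420,::-1],(400,300),interpolation=2),cv2.resize(ims[1]["image"][130:250,260:420,::-1],(400,300),interpolation=2)]))
E
```

```text
pos [ 470.  -226.1  105.9] jaw yaw 90.1 tilt [-0.001  0.    -1.   ] tool shift mm [-1.   1.1 63.6] t 12.275 w 34.84204456293259 F [-0.8 -0.3  0.8] T [0.01 0.01 0.01]
tool z turn deg 0.1
[-0.14  0.38 -0.44 -0.   -0.76 -1.43]
```

View pics/a9.png

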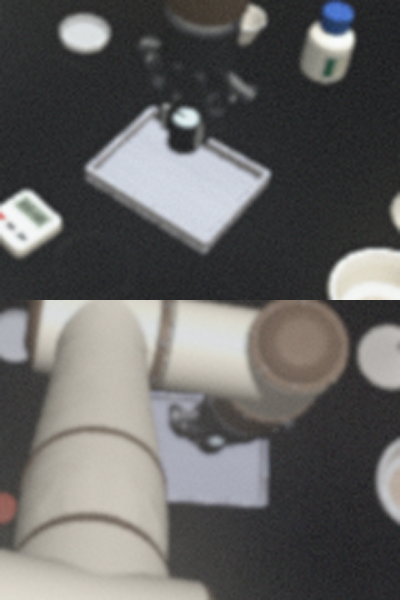

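The knob hangs upright over the tray (scene crop 185,125; tray at 180,180). Lowering.

Call:
drive_tool([
  [[-0.001,0.001,0.02],0],
  [[0,0,0.02],0],
  [[0,0,0.014],0],
  [[0,0,0.005],0],
  [[0,0,0.002],0],
  [[0,0,0.001],0],
  [[0,0,0],0],
])

```text
clock: 13.25
position: [471.7, -225.2, 44.8]
ee_rot: [-0.001, 1.0, -0.0, 0.0]
contact_force: [0.4, -0.2, -0.5]
gripper_width: 34.5
```

Call:
drive_tool([
  [[0,0,0.001],0],
  [[0,0,0.001],0],
  [[0,0,0.0005],0],
  [[0,0,0],0],
])

```text
clock: 13.75
position: [471.5, -225.2, 42.4]
ee_rot: [-0.001, 1.0, -0.0, 0.0]
contact_force: [-1.8, 0.8, 5.6]
gripper_width: 34.4
```

Contact at the expected height, with 5.6 N upward. Releasing gently to a partial opening.

Call:
drive_tool([
  [[0,0,0],0],
  [[0,0,0],0],
  [[0,0,0],0],
  [[0,0,0],0],
  [[0,0,0],0],
  [[0,0,0],0],
], fingers=-0.4)

```text
clock: 14.5
position: [471.4, -225.1, 41.8]
ee_rot: [-0.0, 1.0, 0.0, 0.0]
contact_force: [0.0, -0.2, -0.2]
gripper_width: 59.8
```

Call:
drive_tool([
  [[0,0,-0.005],0],
  [[0,0,-0.01],0],
  [[0,0,-0.02],0],
  [[0,0,-0.03],0],
  [[0,0,-0.04],0],
  [[0,0,-0.04],0],
  [[0,0,-0.03],0],
  [[0,0,0],0],
  [[0,0,0],0],
])

```text
clock: 15.62
position: [470.7, -224.9, 216.6]
ee_rot: [-0.0, 1.0, 0.0, -0.0]
contact_force: [-0.2, -0.5, -0.4]
gripper_width: 59.5
```

```bash
python3 - <<'E'
from h import *; from bench import arm
s=arm.read_state();togo(s,[471,-225,200],90)
ims=[arm.get_image(n) for n in("scene","top")]
cv2.imwrite("pics/b1.png",np.vstack([cv2.resize(ims[0]["image"][180:270,280:400,::-1],(400,300),interpolation=2),cv2.resize(ims[0]["image"][120:210,160:280,::-1],(400,300),interpolation=2)]))
im=ims[0]; print(np.round(proj(im,[[471.5,-225.2,43],[471.5,-225.2,3]]),1))
g=cv2.cvtColor(im["image"],cv2.COLOR_RGB2GRAY)[205:240,315:345]; y,x=np.nonzero(g<80); print(x.min()+315,x.max()+315,y.min()+205,y.max()+205)
E
```

```text
pos [ 470.7 -224.9  216.6] jaw yaw 90.0 tilt [-0.     0.001 -1.   ] tool shift mm [-0.3 -0.1 16.6] t 15.625 w 59.53951544086494 F [-0.2 -0.5 -0.4] T [0.   0.03 0.03]
tool z turn deg 0.0
[[331.2 222.2]
 [329.6 231.6]]
315 344 205 235
```

View pics/b1.png

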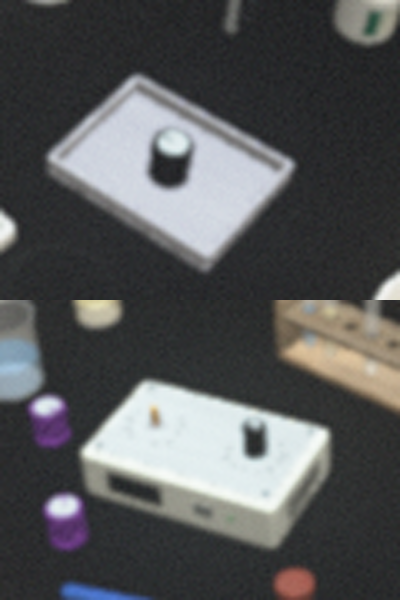

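The knob stands upright near the tray centre (crop 171,155, which is pixel 331,227, matching the predicted 222–232 rows). The small knob is still on its spindle (253,438) and the gripper is clear. Handing in.

```bash
python3 -c "
from bench import arm
print(arm.job_done())"
```

```text
the job is handed in; nothing more can be done
None
```

The large black knob came off its spindle and now stands upright near the centre of the steel tray. I handed the job in at about 15.7 s of the 42 s allowed. The hand-in gives no verdict.

- **Twists:** I gripped the knob across the unit's x sides, twisted it 45°, turned it back to 0°, then twisted 45° again while lifting it about 7 mm. After that I drew it straight off. In the pictures, the pointer mark moved with the jaws on the first twist, and the knob had visibly risen after the last one.
- **Placing:** It touched the tray floor at the expected height with 5.6 N, then I released it and backed off about 175 mm.
- **Last checks:** The final picture shows it upright at the predicted spot in the tray, the large spindle bare, the small knob still seated, and the purple look-alikes untouched. The measured force on the gripper was about zero.
- **Where measurements disagreed:**
  - The knob's true centre was about 1–2 mm from my first measurement; I corrected for that while gripping.
  - A colour-threshold check of the knob's outline in the tray was useless because its window included the dark worktop. I relied on the picture and the projected position instead.
  - I judged the small knob's position by eye and did not measure it.

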